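# Make up two printing kits

### The arm

A 7-joint arm with a two-finger parallel gripper is mounted at the origin on the work surface; the furniture and walls round the work are solid. World frame = base frame: x ahead of the robot, y to its left, z up, the work surface at z = 0. Lengths are in m, angles in rad, forces in N, time in s.
With the tool pointing down it reaches from about 0.35 to 0.9 m from the base axis. Payload 19.9 kg.
Tool frame: the origin (TCP) lies midway between the tips of the shut fingers; the grasp point (between the pads) lies 19 mm behind it (robot.pinch_z is the distance from the TCP to the grasp point, in m); z points along the fingers, y is the line along which they close (so a half turn about z gives the same grasp; the last joint's range is limited). The gripper opens to 85 mm and grips with 20 to 120 N. Pads are 22 mm wide; open, the fingers measure 114 mm over their backs; the gripper's body (76 mm by 85 mm) begins 54 mm behind the grasp point. The pads swing forward as they close: fully open they stand 13 mm farther back than shut.
Start: joints at [1.192, 0.417, -0.01, 1.614, 0.005, 1.111, -0.053], TCP at [0.207, -0.59, 0.231] pointing down, gripper open.
Joint ranges: [-2.81, 2.81], [-0.39, 2.02], [-1.27, 1.25], [0.06, 2.57], [-1.19, 4.33], [0.19, 2], [-2.82, 2.82]. Speed limits (rad/s): [1.89, 1.89, 2.39, 2.39, 3.01, 3.01, 3.01].

### API

Orientations are given as a unit quaternion [w, x, y, z].
In Python, from cell import robot gives the robot as it stands.
- The arm moves only by the tool drive_tool, never from a script. Its argument "plan" is a list of rows, each an object with "hand": the closure, from -1 (fully open) to 1 (shut); "linear": the shift along the tool's x, y, z as a fraction of full scale, a list of three; "rot": the turn, a rotation vector about the tool's x, y, z as a fraction of full scale, a list of three. A call has 1 to 12 rows; each row is the pose to reach, as a shift and turn from the pose commanded when the call began, along the tool's axes at that moment; what a row does not reach only later rows make up. Full scale, the value 1, is 0.75 m for a shift and 1.5 rad for a turn. A row lasts 1/8 s, in which the tool goes at most 62.5 mm and 10.7 degrees, less where a joint would pass 70% of its speed; a pose out of reach is approached as far as the arm can. A call with a number of a shift or a turn outside -1 to 1 is refused whole. A call with a gripper value outside its range is refused whole. The fingers move at their own pace and stop on an object; "newtons" is the grip in N (left out, the last holds). Time passes only in rows, so rows that repeat a pose let the fingers close. It gives the time, the measured TCP pose, the force, the opening and the grip force at its end, in the units of the state.
- robot.read_state(): the state, without advancing time (a new reading comes with each control period).
- robot.capture(name): name is "side" or "top"; returns (picture, depth): 384x512x3 uint8, red, green, blue; 384x512 float32, m along the optical axis (not along the pixel's ray), 0 where there is no reading.
- robot.camera_model(name): a dict with "K" (3x3 intrinsics, pixels), "T" (4x4, takes a point from camera to world coordinates). Camera axes: x right, y up, looking along -z (the intrinsics and any distortion apply to the point x, -y, -z); pixel columns grow to the right and rows downward; lengths in m; the calibration is good to about 2 mm. A picture is of the moment at which its call begins. camera_model takes no time and is no camera call.
- robot.finish_job(): hands the job in; it is judged then, once.
The state is a dict: "t": time; "q": joint angles; "qvel": joint speeds; "joint_torque": joint torques, N m; "position": TCP position; "tcp_rot": TCP orientation; "wrist_force": force on the tool from outside, world axes, zero at the start; "moment": the same for the moment, N m; "gripper_width": opening from 0.0 (shut) to 1.0 (fully open); "grasp_force": force on a finger pad.
Only numpy, scipy, OpenCV 4.12 (cv2) and the standard library are available. Lean on these libraries where they do the work, as an engineer would, in place of code of your own. Each camera call takes 0.05 s, during which the arm holds its last target. There are 200 camera calls.

### The job

Make up the two printing kits on the kit boards. The yellow board gets the red ink pot and the wooden-handled lino cutter; the white board gets the green ink pot and the steel bulldog clip: pots upright in the round recesses, tools lying flat in the rectangular ones, everything right down on the recess floor. The blue ink pot is not wanted: leave it where it stands.

Things in the scene. Friction and masses are not known exactly. Their poses are not given: they have to be found in the camera images.
- red_pot_center (a point): Red ink pot, an upright cylinder 44 mm in diameter and 51 mm tall with a black screw lid (lid 42 mm in diameter, top 13 mm, with a round sticker of the same colour as the pot), 85 g; loose. The point is on its axis, half-way up, 25.5 mm above its underside; z is its axis.
- green_pot_center (a point): Green ink pot, an upright cylinder 44 mm in diameter and 51 mm tall with a black screw lid (lid 42 mm in diameter, top 13 mm, with a round sticker of the same colour as the pot), 85 g; loose. The point is on its axis, half-way up, 25.5 mm above its underside; z is its axis.
- blue_pot_center (a point): Blue ink pot, an upright cylinder 44 mm in diameter and 51 mm tall with a black screw lid (lid 42 mm in diameter, top 13 mm, with a round sticker of the same colour as the pot), 85 g; loose. The point is on its axis, half-way up, 25.5 mm above its underside; z is its axis. Not wanted in either kit.
- cutter_center (a point): Loose lino cutter on its side, 45 g, 91 mm long: round wooden handle 66 mm long, 22 mm wide, 23 mm high, and a thin steel blade 4 mm wide. Point: centre of the handle, half-way up (11.5 mm above the underside). Its y axis runs along the cutter: blade tip at y = -59 mm, butt of the handle at y = +33 mm, so mid-length is at y = -13 mm. It may lie rolled up to 0.4 rad about y. Grip across the handle.
- clip_center (a point): Loose, rigid nickel-coloured bulldog clip lying flat, 22 g, 47 mm long (x), 34 mm wide (y), 19 mm high. Point: centre of the jaws, half-way up (9.5 mm above the underside). The jaws (34 mm wide, 23 mm long) reach to x = -13 mm, the narrower wings to x = +34 mm, so mid-length is at x = +10 mm; z up. Grip across the jaws (along y).
- yellow_board: Yellow kit board, fixed, 130 mm (x) by 170 mm (y), 14 mm high, flat on a 4 mm mat on the table, its yaw varying. Origin at the centre of its underside, z up. Two grey-lined recesses 10 mm deep, floors 4 mm above its underside: a round one 62 mm across at x = 0, y = +45 mm, and a rectangular one 110 mm along x by 42 mm along y at x = 0, y = -45 mm, for the cutter, lying along x either way round.
- white_board: White kit board, fixed, 130 mm (x) by 170 mm (y), 14 mm high, flat on a 4 mm mat on the table, its yaw varying. Origin at the centre of its underside, z up. Two grey-lined recesses 10 mm deep, floors 4 mm above its underside: a round one 62 mm across at x = 0, y = +45 mm, and a rectangular one 66 mm along x by 54 mm along y at x = 0, y = -45 mm, for the clip, its length along x either way round.
Not all that is in view belongs to the job. Of the things that look like the part that bears clip_center, the smaller one is meant.

How it is judged:
By the outcome, as a careful person would: the job done as asked, in the order asked, and still so for the second after the job is handed in, with the robot touching nothing.
It also fails if it takes over 106 s, if anything falls off the work surface, if the arm or the gripper's body presses on something with over 40 N, if the wrist force passes 120 N, or if a joint passes its speed limit or range.

## Working session

There is one attempt and no reset: what is moved stays moved. The work goes in short steps, Python scripts to look and compute and a tool call to move; the robot and the scene stay as the last step left them, time stands still between calls to the robot, and variables do not carry over. Pictures are saved under pics/ and viewed, at most 14 in all, crops included, and the job is handed in when it is done.

Besides the shell and the picture viewer there is one more tool, called after "Call:" in YAML: its name, and indented under it one key for each argument. drive_tool: Moves the arm, as the interface text tells. Shift numbers are shares of 0.75 m and turn numbers shares of 1.5 rad, none past 1 either way. Its arguments: {"type":"object","properties":{"plan":{"type":"array"},"newtons":{"type":"number"}},"required":["plan"]}

```bash
mkdir -p pics; ls; python3 - <<'E'
from cell import robot
import cv2,numpy as np
for n in("top","side"):
    p,d=robot.capture(n); np.savez(f"pics/{n}0.npz",p=p,d=d)
    cv2.imwrite(f"pics/{n}0.png",cv2.resize(p[:,:,::-1],(800,600),interpolation=cv2.INTER_CUBIC))
    m=robot.camera_model(n);print({k:(np.round(v,4).tolist() if not isinstance(v,str) else v) for k,v in m.items()})
s=robot.read_state();print(s)
E
```

```text
pics
{'K': [[364.6066, 0.0, 247.0483], [0.0, 364.6066, 189.4595], [0.0, 0.0, 1.0]], 'T': [[0.0224, 0.9898, -0.1405, 0.348], [-0.9992, 0.0176, -0.0355, -0.073], [-0.0327, 0.1412, 0.9894, 1.1068], [0.0, 0.0, 0.0, 1.0]]}
{'K': [[349.4868, 0.0, 259.8269], [0.0, 349.4868, 191.1221], [0.0, 0.0, 1.0]], 'T': [[0.9955, 0.0712, -0.0624, 0.4395], [-0.0937, 0.6442, -0.7591, -0.6932], [-0.0138, 0.7616, 0.6479, 0.5901], [0.0, 0.0, 0.0, 1.0]]}
{'t': 0.1, 'q': array([ 1.19250698,  0.41793184, -0.01028533,  1.61408216,  0.00466113,
        1.11070743, -0.0529927 ]), 'qvel': array([ 0.00021263, -0.00214728, -0.00086885, -0.00228212, -0.000118  ,
       -0.00066845, -0.0011386 ]), 'joint_torque': array([ 1.29873508e-03, -8.65824294e+01,  6.80926088e-01, -4.35634947e+01,
        1.93288276e-02,  5.02704075e-03,  9.78296885e-05]), 'position': array([ 0.20642916, -0.58960616,  0.23072531]), 'tcp_rot': array([-5.38971367e-04,  9.85856470e-01,  1.67590914e-01, -1.21144042e-04]), 'wrist_force': array([-0.38727946,  0.35463447, -0.69215266]), 'moment': array([-0.03031752, -0.017295  ,  0.03163452]), 'grasp_force': 0.0, 'gripper_width': 0.9992195377813187}
```

View pics/top0.png

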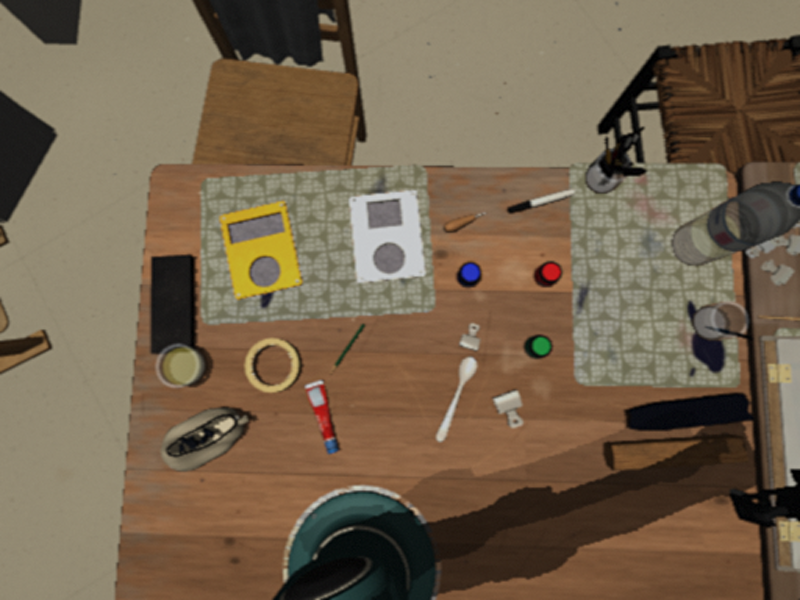

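View pics/side0.png

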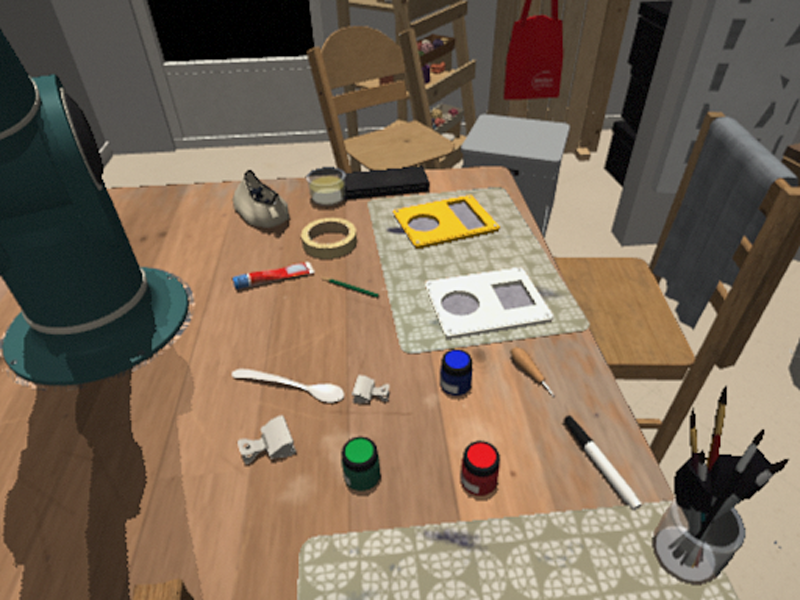

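The top view shows these things:
- Yellow board at (260,250) and white board at (387,237).
- Pots: blue (470,273), red (550,272), green (540,346).
- Wooden-handled cutter at (460,223), with its blade toward (482,214). The black and white pen at (540,201) is a decoy.
- Two clips: the small one at (470,337) and the large one at (508,405). The smaller is meant, so it is the one at (470,337).

Next I'll measure on metric rectified views.

```bash
cat > h.py <<'E'
import numpy as np,cv2
from cell import robot
def proj(n,P):
    m=robot.camera_model(n);T=m["T"];c=(np.atleast_2d(P)-T[:3,3])@T[:3,:3]
    c=c*[1,-1,-1];u=c@m["K"].T;return u[:,:2]/u[:,2:]
def plane(n,img,z,x0,x1,y0,y1,s):
    # out px: col=(y1-y)/s,row=(x1-x)/s
    w,h=int((y1-y0)/s),int((x1-x0)/s)
    W=np.float32([[x1,y1,z],[x1,y0,z],[x0,y0,z],[x0,y1,z]])
    H=cv2.getPerspectiveTransform(np.float32(proj(n,W)),np.float32([[0,0],[w,0],[w,h],[0,h]]))
    return cv2.warpPerspective(img,H,(w,h),flags=cv2.INTER_LINEAR)
def cloud(n,d):
    m=robot.camera_model(n);v,u=np.mgrid[:d.shape[0],:d.shape[1]]
    r=np.stack([u,v,np.ones_like(u)],-1)@np.linalg.inv(m["K"]).T*d[...,None]
    return (r*[1,-1,-1])@m["T"][:3,:3].T+m["T"][:3,3]
E
python3 - <<'E'
from h import *
z=np.load("pics/top0.npz");p,d=z["p"],z["d"];z2=np.load("pics/side0.npz")
print("dist",[k for k in robot.camera_model("top")])
s=.001;X0,X1,Y0,Y1=.2,.85,-.45,.35
def W(zz,n="top",pp=p):return plane(n,pp,zz,X0,X1,Y0,Y1,s)
def xy(c):return (round(X1-c[1]*s,4),round(Y1-c[0]*s,4))
C=cloud("top",d)
def blob(mask,amin):
    cs,h=cv2.findContours(mask.astype(np.uint8),cv2.RETR_CCOMP,cv2.CHAIN_APPROX_NONE)
    return [(c,hh) for c,hh in zip(cs,h[0]) if cv2.contourArea(c)>amin]
for n,pp in(("top",p),("side",z2["p"])):
    im=W(.018,n,pp).astype(int);r,g,b=im[...,0],im[...,1],im[...,2]
    for nm,mk in(("yellow",(r>150)&(b<90)&(g>110)),("white",(im.min(2)>165))):
        for c,hh in blob(mk,1200):
            R=cv2.minAreaRect(c);print(n,nm,"hole" if hh[3]>=0 else "outer",xy(R[0]),np.round(R[1]),round(R[2],1),cv2.contourArea(c))
    im=W(.051,n,pp).astype(int);r,g,b=im[...,0],im[...,1],im[...,2]
    for nm,mk in(("red",(r>150)&(g<60)&(b<60)),("green",(g>90)&(r<60)&(b<90)),("blue",(b>110)&(r<60)&(g<60))):
        for c,hh in blob(mk,150):
            R=cv2.minAreaRect(c);print(n,nm,xy(R[0]),np.round(R[1]))
for nm,(a,b,c2,d2) in dict(clip=(.40,.52,-.16,-.04),cut=(.6,.7,-.2,-.03)).items():
    m=(C[...,0]>a)&(C[...,0]<b)&(C[...,1]>c2)&(C[...,1]<d2)&(d>0)
    Q=C[m];print(nm,Q[:,2].min().round(3),np.median(Q[:,2]).round(3),Q[:,2].max().round(3));k=Q[Q[:,2]>np.median(Q[:,2])+.007];print(k.mean(0),k.min(0),k.max(0),len(k))
print("board z",[C[int(y/1.5625),int(x/1.5625),2].round(3) for x,y in((262,250),(387,230),(550,272),(540,346))])
im=W(.01)[150:500,380:760]
a=plane("top",p,.01,.38,.72,-.22,-.02,.0006);b=plane("side",z2["p"],.01,.38,.72,-.22,-.02,.0006)
cv2.imwrite("pics/c1.png",np.hstack([a,b])[:,:,::-1])
E
```

```text
dist ['K', 'T']
top yellow outer (0.574, -0.2381) [238. 103.] 0.8 7432.0
top yellow outer (0.5926, 0.2174) [177. 137.] 75.8 23258.5
top yellow hole (0.5495, 0.207) [62. 63.] 0.0 3090.0
top yellow hole (0.6368, 0.2292) [ 45. 113.] 75.7 4807.5
top white outer (0.6234, -0.0315) [175. 135.] 83.2 22523.5
top white hole (0.5795, -0.037) [64. 64.] 45.0 3269.0
top white hole (0.6691, -0.0256) [59. 71.] 83.2 3941.5
top red (0.2663, 0.0754) [59. 23.]
top red (0.551, -0.342) [28. 30.]
top green (0.4125, -0.321) [31. 30.]
top blue (0.5476, -0.1913) [32. 32.]
side yellow outer (0.2964, -0.373) [ 26. 152.] 89.5 1931.5
side yellow outer (0.3358, -0.4059) [28. 87.] 85.7 1497.5
side yellow outer (0.5912, 0.2101) [176. 137.] 75.8 22896.5
side yellow hole (0.549, 0.2005) [63. 62.] 45.0 3016.5
side yellow hole (0.6357, 0.2228) [ 46. 112.] 75.7 4663.0
side yellow outer (0.8055, -0.0705) [ 89. 263.] 90.0 20866.0
side white outer (0.3163, -0.18) [ 29. 165.] 23.9 2112.5
side white outer (0.6127, -0.0217) [203. 168.] 83.2 25383.0
side white hole (0.5797, -0.0388) [59. 60.] 45.0 2807.5
side white hole (0.6691, -0.0288) [56. 68.] 82.1 3416.5
side red (0.2808, 0.0246) [67. 24.]
side red (0.5511, -0.3437) [31. 32.]
side green (0.4125, -0.323) [31. 32.]
side blue (0.548, -0.1925) [32. 33.]
clip -0.009 0.001 0.011
[ 0.49936104 -0.07739012  0.00899591] [ 0.47199621 -0.12181445  0.00820153] [ 0.51895755 -0.04002324  0.01087578] 30
cut -0.007 0.006 0.028
[ 0.64445261 -0.08611977  0.01808704] [ 0.6000666  -0.19933644  0.01296523] [ 0.69948176 -0.03069609  0.02754393] 611
board z [np.float64(0.021), np.float64(0.018), np.float64(0.052), np.float64(0.048)]
```

View pics/c1.png

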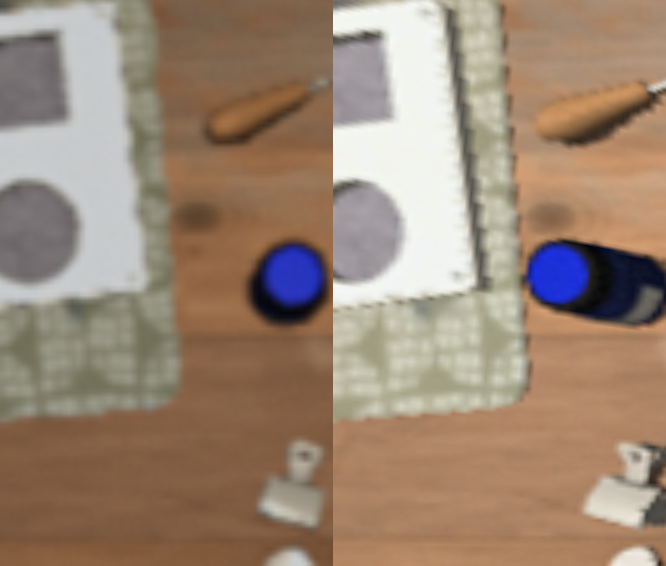

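The enlarged crop confirms three things:
- The small clip has its jaws at (292,502) and wings up at (303,458). Its jaws are about 35 mm wide and 21 mm long, which matches the 34 x 23 mm given.
- The cutter handle runs from (207,130) to (308,90), about 65 mm long, with the blade to the right.
- The recess centres are 90 mm apart on both boards, as they should be.

Next is a helper that turns world targets into move numbers.

```bash
cat > mv.py <<'E'
import sys,numpy as np
from cell import robot
from scipy.spatial.transform import Rotation as R
# args: x y z yawdeg ... groups of 4 -> fractions relative to the present pose
s=robot.read_state();q=s["tcp_rot"];R0=R.from_quat(q[[1,2,3,0]]);p=s["position"]
for g in np.array(sys.argv[1:],float).reshape(-1,4):
    c,sn=np.cos(np.radians(g[3])),np.sin(np.radians(g[3]))
    Rt=R.from_matrix(np.array([[c,sn,0],[sn,-c,0],[0,0,-1]]))
    print(np.round(R0.inv().apply(g[:3]-p)/.75,4).tolist(),np.round((R0.inv()*Rt).as_rotvec()/1.5,4).tolist(),"dist",np.linalg.norm(g[:3]-p).round(3))
print("t",round(s["t"],2),"w",round(s["gripper_width"],3),"q7",s["q"][6].round(2),"f",s["wrist_force"].round(1))
E
python3 mv.py .551 -.343 .14 104
```

```text
[0.5423, -0.1584, 0.1211] [-0.0006, -0.0005, -0.9856] dist 0.433
t 0.1 w 0.999 q7 -0.05 f [-0.4  0.4 -0.7]
```

Call:
drive_tool:
  plan:
    - {"hand":-1,"linear":[0.542,-0.158,0.0],"rot":[0,0,-0.985]}
    - {"hand":-1,"linear":[0.542,-0.158,0.0],"rot":[0,0,-0.985]}
    - {"hand":-1,"linear":[0.542,-0.158,0.0],"rot":[0,0,-0.985]}
    - {"hand":-1,"linear":[0.542,-0.158,0.0],"rot":[0,0,-0.985]}
    - {"hand":-1,"linear":[0.542,-0.158,0.0],"rot":[0,0,-0.985]}
    - {"hand":-1,"linear":[0.542,-0.158,0.12],"rot":[0,0,-0.985]}
    - {"hand":-1,"linear":[0.542,-0.158,0.12],"rot":[0,0,-0.985]}
    - {"hand":-1,"linear":[0.542,-0.158,0.12],"rot":[0,0,-0.985]}
    - {"hand":-1,"linear":[0.542,-0.158,0.12],"rot":[0,0,-0.985]}
    - {"hand":-1,"linear":[0.542,-0.158,0.12],"rot":[0,0,-0.985]}
    - {"hand":-1,"linear":[0.542,-0.158,0.12],"rot":[0,0,-0.985]}
  newtons: 30

```text
t: 1.48
position: [0.5506, -0.3448, 0.1422]
tcp_rot: [0.001, 0.617, 0.787, -0.0]
wrist_force: [-0.0, 0.5, -0.1]
gripper_width: 0.999
grasp_force: 0.0
```

```bash
python3 mv.py .551 -.343 .011 104
```

```text
[0.0025, 0.0011, 0.1749] [0.0002, 0.0008, -0.003] dist 0.131
t 1.48 w 0.999 q7 0.55 f [-0.   0.5 -0.1]
```

Call:
drive_tool:
  plan:
    - {"hand":-1,"linear":[0.0025,0.001,0.06],"rot":[0,0,0]}
    - {"hand":-1,"linear":[0.0025,0.001,0.12],"rot":[0,0,0]}
    - {"hand":-1,"linear":[0.0025,0.001,0.175],"rot":[0,0,0]}
    - {"hand":-1,"linear":[0.0025,0.001,0.175],"rot":[0,0,0]}
    - {"hand":1,"linear":[0.0025,0.001,0.175],"rot":[0,0,0]}
    - {"hand":1,"linear":[0.0025,0.001,0.175],"rot":[0,0,0]}
    - {"hand":1,"linear":[0.0025,0.001,0.175],"rot":[0,0,0]}
    - {"hand":1,"linear":[0.0025,0.001,0.175],"rot":[0,0,0]}
    - {"hand":1,"linear":[0.0025,0.001,0.175],"rot":[0,0,0]}
    - {"hand":1,"linear":[0.0025,0.001,0.175],"rot":[0,0,0]}
    - {"hand":1,"linear":[0.0025,0.001,0.175],"rot":[0,0,0]}
    - {"hand":1,"linear":[0.0025,0.001,0.175],"rot":[0,0,0]}

```text
t: 2.98
position: [0.5521, -0.3423, 0.0119]
tcp_rot: [0.001, 0.616, 0.788, -0.0]
wrist_force: [-3.1, 0.3, 10.3]
gripper_width: 0.504
grasp_force: 29.1
```

```bash
python3 mv.py .551 -.343 .15 104 .549 .204 .15 104 .549 .204 .020 104
```

```text
[-0.0009, -0.0013, -0.1841] [0.0009, 0.0013, -0.0008] dist 0.138
[0.7076, 0.1717, -0.1852] [0.0009, 0.0013, -0.0008] dist 0.564
[0.708, 0.1714, -0.0119] [0.0009, 0.0013, -0.0008] dist 0.546
t 2.98 w 0.504 q7 0.49 f [-3.1  0.3 10.3]
```

Call:
drive_tool:
  plan:
    - {"hand":1,"linear":[0,0,-0.08],"rot":[0,0,0]}
    - {"hand":1,"linear":[0,0,-0.16],"rot":[0,0,0]}
    - {"hand":1,"linear":[0.08,0.02,-0.185],"rot":[0,0,0]}
    - {"hand":1,"linear":[0.16,0.04,-0.185],"rot":[0,0,0]}
    - {"hand":1,"linear":[0.24,0.06,-0.185],"rot":[0,0,0]}
    - {"hand":1,"linear":[0.32,0.08,-0.185],"rot":[0,0,0]}
    - {"hand":1,"linear":[0.4,0.1,-0.185],"rot":[0,0,0]}
    - {"hand":1,"linear":[0.48,0.12,-0.185],"rot":[0,0,0]}
    - {"hand":1,"linear":[0.56,0.14,-0.185],"rot":[0,0,0]}
    - {"hand":1,"linear":[0.64,0.158,-0.185],"rot":[0,0,0]}
    - {"hand":1,"linear":[0.708,0.1715,-0.185],"rot":[0,0,0]}
    - {"hand":1,"linear":[0.708,0.1715,-0.185],"rot":[0,0,0]}

```text
t: 4.47
position: [0.5471, 0.2095, 0.1499]
tcp_rot: [-0.0, 0.614, 0.79, 0.001]
wrist_force: [-0.3, 0.5, -1.0]
gripper_width: 0.509
grasp_force: 31.3
```

```bash
python3 mv.py .549 .204 .0215 104; python3 - <<'E'
from h import *
p,d=robot.capture("side");cv2.imwrite("pics/s1.png",cv2.resize(p[80:290,120:400,::-1],(800,600),interpolation=cv2.INTER_CUBIC))
E
```

```text
[-0.008, 0.0003, 0.1712] [0.0011, -0.0012, 0.0034] dist 0.129
t 4.47 w 0.509 q7 -0.42 f [-0.3  0.5 -1. ]
```

View pics/s1.png

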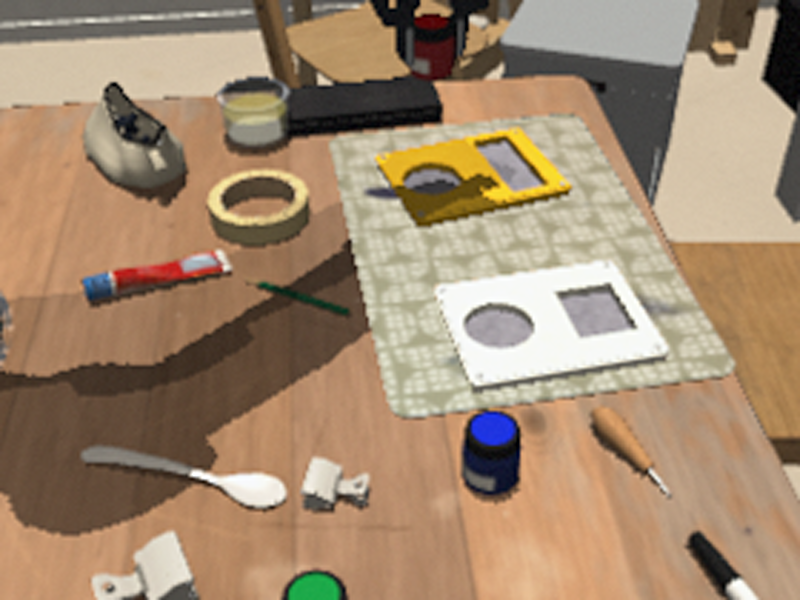

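The red pot hangs straight in the fingers at (435,45). The arm had not settled when I read the pose, so I'll read it again before lowering.

```bash
python3 mv.py .549 .204 .0215 104
```

```text
[-0.0038, 0.0006, 0.1708] [0.0007, -0.0003, 0.0015] dist 0.128
t 4.53 w 0.508 q7 -0.42 f [-0.2 -1.  -0.7]
```

Call:
drive_tool:
  plan:
    - {"hand":1,"linear":[0,0,0.05],"rot":[0,0,0]}
    - {"hand":1,"linear":[0,0,0.1],"rot":[0,0,0]}
    - {"hand":1,"linear":[0,0,0.14],"rot":[0,0,0]}
    - {"hand":1,"linear":[0,0,0.14],"rot":[0,0,0]}
    - {"hand":1,"linear":[0,0,0.14],"rot":[0,0,0]}
    - {"hand":1,"linear":[0,0,0.14],"rot":[0,0,0]}

```text
t: 5.28
position: [0.549, 0.2046, 0.0453]
tcp_rot: [0.001, 0.616, 0.788, 0.001]
wrist_force: [0.1, 0.3, -0.4]
gripper_width: 0.506
grasp_force: 31.3
```

```bash
python3 mv.py .549 .204 .021 104
```

```text
[-0.0008, -0.0002, 0.0324] [0.0014, 0.0, -0.0009] dist 0.024
t 5.28 w 0.506 q7 -0.49 f [ 0.1  0.3 -0.4]
```

Call:
drive_tool:
  plan:
    - {"hand":1,"linear":[0,0,0.02],"rot":[0,0,0]}
    - {"hand":1,"linear":[0,0,0.0325],"rot":[0,0,0]}
    - {"hand":1,"linear":[0,0,0.0325],"rot":[0,0,0]}
    - {"hand":1,"linear":[0,0,0.0325],"rot":[0,0,0]}
    - {"hand":-0.7,"linear":[0,0,0.0325],"rot":[0,0,0]}
    - {"hand":-0.7,"linear":[0,0,0.0325],"rot":[0,0,0]}
    - {"hand":-0.7,"linear":[0,0,0.0325],"rot":[0,0,0]}
    - {"hand":-1,"linear":[0,0,0.0325],"rot":[0,0,0]}
    - {"hand":-1,"linear":[0,0,-0.02],"rot":[0,0,0]}
    - {"hand":-1,"linear":[0,0,-0.09],"rot":[0,0,0]}
    - {"hand":-1,"linear":[0,0,-0.14],"rot":[0,0,0]}
    - {"hand":-1,"linear":[0,0,-0.14],"rot":[0,0,0]}

```text
t: 6.78
position: [0.5494, 0.2052, 0.1516]
tcp_rot: [0.001, 0.616, 0.788, 0.002]
wrist_force: [-0.9, -0.1, -0.8]
gripper_width: 1.002
grasp_force: 0.0
```

```bash
python3 mv.py .653 -.175 .13 112 .653 -.175 .006 112
```

```text
[-0.5252, 0.0118, 0.0289] [0.0031, 0.0002, -0.0938] dist 0.395
[-0.5252, 0.011, 0.1942] [0.0031, 0.0002, -0.0938] dist 0.42
t 6.78 w 1.002 q7 -0.42 f [-0.9 -0.1 -0.8]
```

Call:
drive_tool:
  plan:
    - {"hand":-1,"linear":[-0.08,0.002,0],"rot":[0.002,0,-0.09]}
    - {"hand":-1,"linear":[-0.16,0.004,0],"rot":[0.002,0,-0.094]}
    - {"hand":-1,"linear":[-0.24,0.006,0],"rot":[0.002,0,-0.094]}
    - {"hand":-1,"linear":[-0.32,0.008,0],"rot":[0.002,0,-0.094]}
    - {"hand":-1,"linear":[-0.4,0.01,0],"rot":[0.002,0,-0.094]}
    - {"hand":-1,"linear":[-0.48,0.011,0.015],"rot":[0.002,0,-0.094]}
    - {"hand":-1,"linear":[-0.525,0.012,0.04],"rot":[0.002,0,-0.094]}
    - {"hand":-1,"linear":[-0.525,0.012,0.08],"rot":[0.002,0,-0.094]}
    - {"hand":-1,"linear":[-0.525,0.012,0.1],"rot":[0.002,0,-0.094]}
    - {"hand":-1,"linear":[-0.525,0.012,0.1],"rot":[0.002,0,-0.094]}
    - {"hand":-1,"linear":[-0.525,0.012,0.1],"rot":[0.002,0,-0.094]}

```text
t: 8.15
position: [0.6523, -0.1748, 0.0747]
tcp_rot: [-0.0, 0.559, 0.829, -0.001]
wrist_force: [-0.8, 0.4, -0.2]
gripper_width: 1.0
grasp_force: 0.0
```

```bash
python3 mv.py .653 -.175 .006 112; python3 - <<'E'
from h import *
p,d=robot.capture("top");p2,d=robot.capture("side")
a=plane("top",p,.018,.48,.73,.12,.32,.0006)
b=p2[130:330,230:480]
cv2.imwrite("pics/s2.png",np.hstack([cv2.resize(a,(300,375)),cv2.resize(b,(469,375))])[:,:,::-1])
E
```

```text
[-0.0005, 0.0009, 0.0917] [-0.0014, 0.0002, 0.0009] dist 0.069
t 8.15 w 1.0 q7 0.33 f [-0.8  0.4 -0.2]
```

View pics/s2.png

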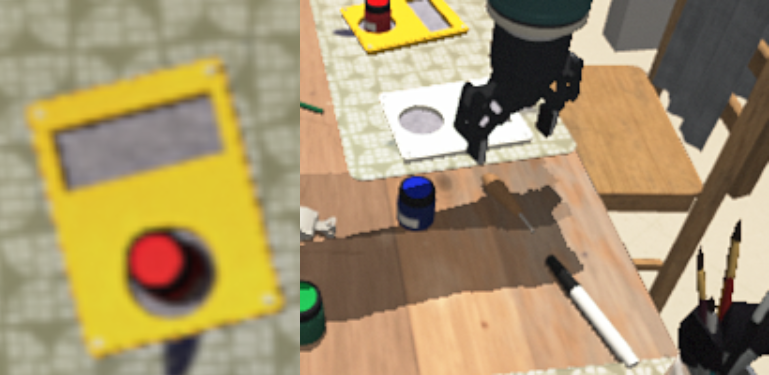

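The red pot stands upright in the round recess at (157,262). The open fingers straddle the cutter handle at (505,195). I'll go down and grip it.

Call:
drive_tool:
  plan:
    - {"hand":-1,"linear":[0,0.0005,0.05],"rot":[0,0,0]}
    - {"hand":-1,"linear":[0,0.0005,0.0915],"rot":[0,0,0]}
    - {"hand":-1,"linear":[0,0.0005,0.0915],"rot":[0,0,0]}
    - {"hand":1,"linear":[0,0.0005,0.0915],"rot":[0,0,0]}
    - {"hand":1,"linear":[0,0.0005,0.0915],"rot":[0,0,0]}
    - {"hand":1,"linear":[0,0.0005,0.0915],"rot":[0,0,0]}
    - {"hand":1,"linear":[0,0.0005,0.0915],"rot":[0,0,0]}
    - {"hand":1,"linear":[0,0.0005,0.0915],"rot":[0,0,0]}
    - {"hand":1,"linear":[0,0.0005,0.0915],"rot":[0,0,0]}
    - {"hand":1,"linear":[0,0.0005,0.0915],"rot":[0,0,0]}
    - {"hand":1,"linear":[0,0.0005,0.0915],"rot":[0,0,0]}
    - {"hand":1,"linear":[0,0.0005,0.0915],"rot":[0,0,0]}

```text
t: 9.75
position: [0.6523, -0.1754, 0.0059]
tcp_rot: [-0.001, 0.559, 0.829, -0.001]
wrist_force: [-1.4, 0.1, 6.6]
gripper_width: 0.231
grasp_force: 29.0
```

```bash
python3 mv.py .653 -.175 .15 104.2 .633 .2386 .15 104.2
```

```text
[0.0001, 0.0006, -0.1922] [-0.0016, 0.0003, 0.091] dist 0.144
[0.5213, 0.1827, -0.1928] [-0.0016, 0.0003, 0.091] dist 0.439
t 9.75 w 0.231 q7 0.3 f [-1.4  0.1  6.6]
```

Call:
drive_tool:
  plan:
    - {"hand":1,"linear":[0,0,-0.04],"rot":[0,0,0]}
    - {"hand":1,"linear":[0,0,-0.11],"rot":[0,0,0]}
    - {"hand":1,"linear":[0,0,-0.18],"rot":[0,0,0.03]}
    - {"hand":1,"linear":[0.06,0.02,-0.192],"rot":[0,0,0.06]}
    - {"hand":1,"linear":[0.13,0.045,-0.192],"rot":[0,0,0.09]}
    - {"hand":1,"linear":[0.2,0.07,-0.192],"rot":[0,0,0.091]}
    - {"hand":1,"linear":[0.27,0.095,-0.192],"rot":[0,0,0.091]}
    - {"hand":1,"linear":[0.34,0.12,-0.192],"rot":[0,0,0.091]}
    - {"hand":1,"linear":[0.41,0.144,-0.192],"rot":[0,0,0.091]}
    - {"hand":1,"linear":[0.48,0.168,-0.192],"rot":[0,0,0.091]}
    - {"hand":1,"linear":[0.521,0.1825,-0.192],"rot":[0,0,0.091]}
    - {"hand":1,"linear":[0.521,0.1825,-0.192],"rot":[0,0,0.091]}

```text
t: 11.25
position: [0.6316, 0.2419, 0.1489]
tcp_rot: [-0.001, 0.613, 0.79, -0.001]
wrist_force: [-0.2, -0.9, -0.7]
gripper_width: 0.225
grasp_force: 29.6
```

Call:
drive_tool:
  plan:
    - {"hand":1,"linear":[0,0,0.05],"rot":[0,0,0]}
    - {"hand":1,"linear":[0,0,0.1],"rot":[0,0,0]}
    - {"hand":1,"linear":[0,0,0.14],"rot":[0,0,0]}
    - {"hand":1,"linear":[0,0,0.14],"rot":[0,0,0]}
    - {"hand":1,"linear":[0,0,0.14],"rot":[0,0,0]}
    - {"hand":1,"linear":[0,0,0.14],"rot":[0,0,0]}

```text
t: 12.0
position: [0.6332, 0.2384, 0.0455]
tcp_rot: [-0.0, 0.614, 0.789, -0.0]
wrist_force: [0.6, 0.0, -0.0]
gripper_width: 0.229
grasp_force: 29.6
```

```bash
python3 mv.py .633 .2386 .018 104.2; python3 - <<'E'
from h import *
p2,d=robot.capture("side");p,_=robot.capture("top")
cv2.imwrite("pics/s3.png",np.hstack([cv2.resize(p2[80:180,220:350],(400,308)),cv2.resize(p[110:210,110:240],(400,308))])[:,:,::-1])
E
```

```text
[0.0003, -0.0002, 0.0367] [-0.0006, 0.0, -0.0001] dist 0.027
t 12.0 w 0.229 q7 -0.45 f [ 0.6  0.  -0. ]
```

View pics/s3.png

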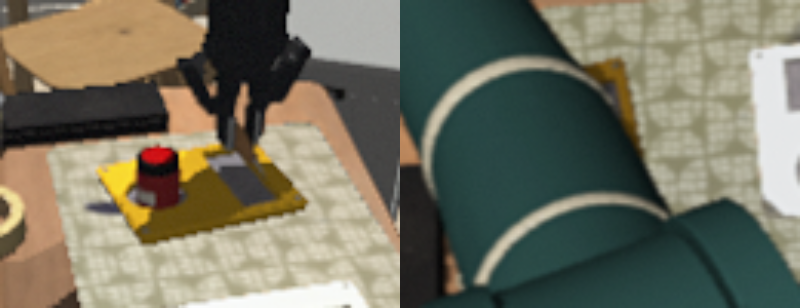

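The cutter hangs level above the rectangular recess and lines up with it, at (250,150). I'll lower it and release.

Call:
drive_tool:
  plan:
    - {"hand":1,"linear":[0,0,0.02],"rot":[0,0,0]}
    - {"hand":1,"linear":[0,0,0.037],"rot":[0,0,0]}
    - {"hand":1,"linear":[0,0,0.037],"rot":[0,0,0]}
    - {"hand":1,"linear":[0,0,0.037],"rot":[0,0,0]}

```text
t: 12.6
position: [0.6321, 0.2384, 0.0159]
tcp_rot: [-0.001, 0.614, 0.789, -0.001]
wrist_force: [-0.1, 0.5, -1.1]
gripper_width: 0.229
grasp_force: 29.8
```

Call:
drive_tool:
  plan:
    - {"hand":0.3,"linear":[0,0,0],"rot":[0,0,0]}
    - {"hand":0.2,"linear":[0,0,0],"rot":[0,0,0]}
    - {"hand":0,"linear":[0,0,0],"rot":[0,0,0]}
    - {"hand":0,"linear":[0,0,0],"rot":[0,0,0]}
    - {"hand":-0.5,"linear":[0,0,-0.02],"rot":[0,0,0]}
    - {"hand":-1,"linear":[0,0,-0.1],"rot":[0,0,0]}
    - {"hand":-1,"linear":[0,0,-0.18],"rot":[0,0,0]}
    - {"hand":-1,"linear":[0,0,-0.18],"rot":[0,0,0]}
    - {"hand":-1,"linear":[0,0,-0.18],"rot":[0,0,0]}

```text
t: 13.72
position: [0.6326, 0.2382, 0.1517]
tcp_rot: [-0.001, 0.614, 0.789, -0.001]
wrist_force: [-0.9, -0.3, -0.4]
gripper_width: 1.0
grasp_force: 0.0
```

```bash
python3 mv.py .4125 -.322 .15 97
```

```text
[-0.6522, -0.4678, 0.0037] [-0.0016, 0.0004, 0.0838] dist 0.602
t 13.72 w 1.0 q7 -0.4 f [-0.9 -0.3 -0.4]
```

Call:
drive_tool:
  plan:
    - {"hand":-1,"linear":[-0.065,-0.047,0],"rot":[0,0,0.04]}
    - {"hand":-1,"linear":[-0.13,-0.094,0],"rot":[0,0,0.084]}
    - {"hand":-1,"linear":[-0.195,-0.14,0],"rot":[0,0,0.084]}
    - {"hand":-1,"linear":[-0.26,-0.187,0],"rot":[0,0,0.084]}
    - {"hand":-1,"linear":[-0.325,-0.234,0],"rot":[0,0,0.084]}
    - {"hand":-1,"linear":[-0.39,-0.28,0],"rot":[0,0,0.084]}
    - {"hand":-1,"linear":[-0.455,-0.327,0],"rot":[0,0,0.084]}
    - {"hand":-1,"linear":[-0.52,-0.374,0],"rot":[0,0,0.084]}
    - {"hand":-1,"linear":[-0.585,-0.42,0],"rot":[0,0,0.084]}
    - {"hand":-1,"linear":[-0.652,-0.468,0.03],"rot":[0,0,0.084]}
    - {"hand":-1,"linear":[-0.652,-0.468,0.05],"rot":[0,0,0.084]}
    - {"hand":-1,"linear":[-0.652,-0.468,0.05],"rot":[0,0,0.084]}

```text
t: 15.22
position: [0.4114, -0.3209, 0.1131]
tcp_rot: [-0.003, 0.663, 0.749, -0.001]
wrist_force: [-0.6, 1.1, 0.4]
gripper_width: 1.003
grasp_force: 0.0
```

Call:
drive_tool:
  plan:
    - {"hand":-1,"linear":[0,0,0],"rot":[0,0,0]}
    - {"hand":-1,"linear":[0,0,0],"rot":[0,0,0]}

```text
t: 15.48
position: [0.4131, -0.321, 0.1153]
tcp_rot: [-0.0, 0.662, 0.749, -0.001]
wrist_force: [0.2, 0.7, 0.3]
gripper_width: 0.996
grasp_force: 0.0
```

```bash
python3 mv.py .4125 -.322 .0115 97; python3 - <<'E'
from h import *
p,d=robot.capture("top");p2,_=robot.capture("side")
a=plane("top",p,.018,.48,.73,.12,.32,.0006);b=plane("side",p2,.02,.48,.73,.12,.32,.0006)
cv2.imwrite("pics/s4.png",np.hstack([a,b,])[:,:,::-1])
E
```

```text
[-0.0011, -0.0006, 0.1384] [-0.0016, 0.0006, 0.001] dist 0.104
t 15.47 w 0.996 q7 0.55 f [0.2 0.7 0.3]
```

View pics/s4.png

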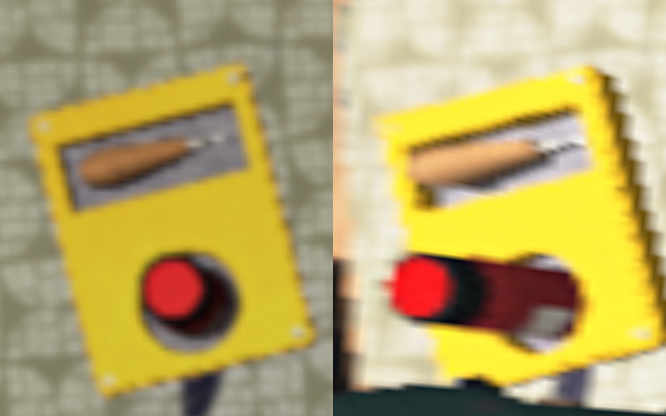

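The cutter lies inside its recess, with the butt at (83,168) and the blade tip at (232,137). The red pot is seated. Next is the green pot.

Call:
drive_tool:
  plan:
    - {"hand":-1,"linear":[-0.001,-0.0005,0.06],"rot":[0,0,0]}
    - {"hand":-1,"linear":[-0.001,-0.0005,0.11],"rot":[0,0,0]}
    - {"hand":-1,"linear":[-0.001,-0.0005,0.138],"rot":[0,0,0]}
    - {"hand":-1,"linear":[-0.001,-0.0005,0.138],"rot":[0,0,0]}
    - {"hand":1,"linear":[-0.001,-0.0005,0.138],"rot":[0,0,0]}
    - {"hand":1,"linear":[-0.001,-0.0005,0.138],"rot":[0,0,0]}
    - {"hand":1,"linear":[-0.001,-0.0005,0.138],"rot":[0,0,0]}
    - {"hand":1,"linear":[-0.001,-0.0005,0.138],"rot":[0,0,0]}
    - {"hand":1,"linear":[-0.001,-0.0005,0.138],"rot":[0,0,0]}
    - {"hand":1,"linear":[-0.001,-0.0005,0.138],"rot":[0,0,0]}
    - {"hand":1,"linear":[-0.001,-0.0005,0.138],"rot":[0,0,0]}

```text
t: 16.95
position: [0.4122, -0.3231, 0.0123]
tcp_rot: [-0.0, 0.663, 0.749, -0.001]
wrist_force: [-2.1, 1.0, 9.3]
gripper_width: 0.501
grasp_force: 29.2
```

```bash
python3 mv.py .4125 -.322 .15 97 .5796 -.038 .15 97
```

```text
[0.001, 0.0002, -0.1836] [-0.0014, 0.0011, -0.0002] dist 0.138
[0.3498, 0.2674, -0.1848] [-0.0014, 0.0011, -0.0002] dist 0.358
t 16.95 w 0.501 q7 0.48 f [-2.1  1.   9.3]
```

Call:
drive_tool:
  plan:
    - {"hand":1,"linear":[0,0,-0.08],"rot":[0,0,0]}
    - {"hand":1,"linear":[0,0,-0.16],"rot":[0,0,0]}
    - {"hand":1,"linear":[0.06,0.045,-0.184],"rot":[0,0,0]}
    - {"hand":1,"linear":[0.12,0.09,-0.184],"rot":[0,0,0]}
    - {"hand":1,"linear":[0.18,0.135,-0.184],"rot":[0,0,0]}
    - {"hand":1,"linear":[0.24,0.18,-0.184],"rot":[0,0,0]}
    - {"hand":1,"linear":[0.3,0.225,-0.184],"rot":[0,0,0]}
    - {"hand":1,"linear":[0.35,0.267,-0.184],"rot":[0,0,0]}
    - {"hand":1,"linear":[0.35,0.267,-0.13],"rot":[0,0,0]}
    - {"hand":1,"linear":[0.35,0.267,-0.07],"rot":[0,0,0]}
    - {"hand":1,"linear":[0.35,0.267,-0.045],"rot":[0,0,0]}
    - {"hand":1,"linear":[0.35,0.267,-0.045],"rot":[0,0,0]}

```text
t: 18.45
position: [0.5784, -0.0377, 0.0441]
tcp_rot: [-0.001, 0.663, 0.749, -0.002]
wrist_force: [0.7, -0.3, -0.9]
gripper_width: 0.506
grasp_force: 31.8
```

Call:
drive_tool:
  plan:
    - {"hand":1,"linear":[0,0,0],"rot":[0,0,0]}
    - {"hand":1,"linear":[0,0,0],"rot":[0,0,0]}

```text
t: 18.7
position: [0.5795, -0.0379, 0.0457]
tcp_rot: [0.0, 0.663, 0.749, -0.001]
wrist_force: [0.0, -0.3, -1.2]
gripper_width: 0.505
grasp_force: 31.8
```

```bash
python3 mv.py .5796 -.038 .0212 97
```

```text
[-0.0002, 0.0002, 0.0326] [-0.0006, 0.0007, -0.0003] dist 0.024
t 18.7 w 0.505 q7 -0.15 f [ 0.  -0.3 -1.2]
```

Call:
drive_tool:
  plan:
    - {"hand":1,"linear":[0,0,0.02],"rot":[0,0,0]}
    - {"hand":1,"linear":[0,0,0.0325],"rot":[0,0,0]}
    - {"hand":1,"linear":[0,0,0.0325],"rot":[0,0,0]}
    - {"hand":1,"linear":[0,0,0.0325],"rot":[0,0,0]}
    - {"hand":-0.7,"linear":[0,0,0.0325],"rot":[0,0,0]}
    - {"hand":-0.7,"linear":[0,0,0.0325],"rot":[0,0,0]}
    - {"hand":-0.7,"linear":[0,0,0.0325],"rot":[0,0,0]}
    - {"hand":-1,"linear":[0,0,0.0325],"rot":[0,0,0]}
    - {"hand":-1,"linear":[0,0,-0.02],"rot":[0,0,0]}
    - {"hand":-1,"linear":[0,0,-0.09],"rot":[0,0,0]}
    - {"hand":-1,"linear":[0,0,-0.14],"rot":[0,0,0]}
    - {"hand":-1,"linear":[0,0,-0.14],"rot":[0,0,0]}

```text
t: 20.2
position: [0.5804, -0.0377, 0.1521]
tcp_rot: [0.001, 0.663, 0.749, -0.0]
wrist_force: [0.3, 0.5, 0.1]
gripper_width: 1.002
grasp_force: 0.0
```

```bash
python3 mv.py .418 -.196 .1 168.3
```

```text
[-0.1831, -0.2407, 0.0694] [0.0002, 0.0017, -0.8298] dist 0.233
t 20.2 w 1.002 q7 -0.08 f [0.3 0.5 0.1]
```

Call:
drive_tool:
  plan:
    - {"hand":-1,"linear":[-0.05,-0.065,0],"rot":[0,0,-0.12]}
    - {"hand":-1,"linear":[-0.1,-0.13,0],"rot":[0,0,-0.24]}
    - {"hand":-1,"linear":[-0.15,-0.19,0],"rot":[0,0,-0.36]}
    - {"hand":-1,"linear":[-0.183,-0.24,0.02],"rot":[0,0,-0.48]}
    - {"hand":-1,"linear":[-0.183,-0.24,0.04],"rot":[0,0,-0.6]}
    - {"hand":-1,"linear":[-0.183,-0.24,0.07],"rot":[0,0,-0.72]}
    - {"hand":-1,"linear":[-0.183,-0.24,0.07],"rot":[0,0,-0.83]}
    - {"hand":-1,"linear":[-0.183,-0.24,0.07],"rot":[0,0,-0.83]}
    - {"hand":-1,"linear":[-0.183,-0.24,0.07],"rot":[0,0,-0.83]}
    - {"hand":-1,"linear":[-0.183,-0.24,0.07],"rot":[0,0,-0.83]}
    - {"hand":-1,"linear":[-0.183,-0.24,0.07],"rot":[0,0,-0.83]}

```text
t: 21.58
position: [0.4169, -0.1958, 0.0975]
tcp_rot: [-0.001, 0.102, 0.995, -0.001]
wrist_force: [0.1, -0.6, 0.1]
gripper_width: 1.0
grasp_force: 0.0
```

```bash
python3 mv.py .418 -.196 .005 168.3; python3 - <<'E'
from h import *
p,d=robot.capture("top");p2,_=robot.capture("side")
a=plane("top",p,.02,.53,.73,-.14,.06,.0005);b=cv2.resize(p2[200:300,190:290],(400,400))
cv2.imwrite("pics/s5.png",np.hstack([a,b,])[:,:,::-1])
E
```

```text
[-0.0018, 0.0002, 0.1233] [-0.0012, -0.0016, -0.0004] dist 0.092
t 21.57 w 1.0 q7 1.41 f [ 0.1 -0.6  0.1]Traceback (most recent call last):
  File "<stdin>", line 4, in <module>
    return _nx.concatenate(arrs, 1, dtype=dtype, casting=casting)
           ~~~~~~~~~~~~~~~^^^^^^^^^^^^^^^^^^^^^^^^^^^^^^^^^^^^^^^
ValueError: all the input array dimensions except for the concatenation axis must match exactly, but along dimension 0, the array at index 0 has size 399 and the array at index 1 has size 400
```

```bash
python3 - <<'E'
from h import *
p,d=robot.capture("top");p2,_=robot.capture("side")
a=cv2.resize(plane("top",p,.02,.53,.73,-.14,.06,.0005),(390,390));b=cv2.resize(p2[200:300,190:290],(390,390))
cv2.imwrite("pics/s5.png",np.hstack([a,b,])[:,:,::-1])
E
```

```text
(no output)
```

View pics/s5.png

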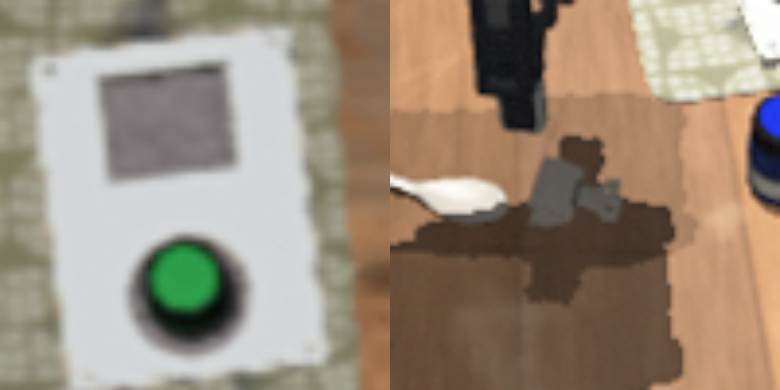

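The green pot is seated at (185,275). The gripper is above the clip at (560,190), and the spoon bowl is to its left, clear of the fingers' path.

Call:
drive_tool:
  plan:
    - {"hand":-1,"linear":[-0.001,0,0.05],"rot":[0,0,0]}
    - {"hand":-1,"linear":[-0.001,0,0.1],"rot":[0,0,0]}
    - {"hand":-1,"linear":[-0.001,0,0.1235],"rot":[0,0,0]}
    - {"hand":-1,"linear":[-0.001,0,0.1235],"rot":[0,0,0]}
    - {"hand":1,"linear":[-0.001,0,0.1235],"rot":[0,0,0]}
    - {"hand":1,"linear":[-0.001,0,0.1235],"rot":[0,0,0]}
    - {"hand":1,"linear":[-0.001,0,0.1235],"rot":[0,0,0]}
    - {"hand":1,"linear":[-0.001,0,0.1235],"rot":[0,0,0]}
    - {"hand":1,"linear":[-0.001,0,0.1235],"rot":[0,0,0]}
    - {"hand":1,"linear":[-0.001,0,0.1235],"rot":[0,0,0]}
    - {"hand":1,"linear":[-0.001,0,0.1235],"rot":[0,0,0]}
    - {"hand":1,"linear":[-0.001,0,0.1235],"rot":[0,0,0]}

```text
t: 23.28
position: [0.4177, -0.1964, 0.0054]
tcp_rot: [-0.001, 0.102, 0.995, -0.001]
wrist_force: [-2.7, -0.1, 12.1]
gripper_width: 0.384
grasp_force: 29.4
```

```bash
python3 mv.py .418 -.196 .15 168.3 .6677 -.017 .15 97.3
```

```text
[0.0, 0.0001, -0.1928] [-0.0015, -0.0011, 0.0002] dist 0.145
[-0.2777, 0.3013, -0.1939] [-0.002, -0.0001, 0.8263] dist 0.34
t 23.27 w 0.384 q7 1.26 f [-2.7 -0.1 12.1]
```

Call:
drive_tool:
  plan:
    - {"hand":1,"linear":[0,0,-0.06],"rot":[0,0,0]}
    - {"hand":1,"linear":[0,0,-0.13],"rot":[0,0,0]}
    - {"hand":1,"linear":[0,0,-0.193],"rot":[0,0,0.1]}
    - {"hand":1,"linear":[-0.05,0.055,-0.193],"rot":[0,0,0.21]}
    - {"hand":1,"linear":[-0.1,0.11,-0.193],"rot":[0,0,0.32]}
    - {"hand":1,"linear":[-0.15,0.165,-0.193],"rot":[0,0,0.43]}
    - {"hand":1,"linear":[-0.2,0.22,-0.193],"rot":[0,0,0.54]}
    - {"hand":1,"linear":[-0.25,0.27,-0.193],"rot":[0,0,0.65]}
    - {"hand":1,"linear":[-0.278,0.301,-0.193],"rot":[0,0,0.76]}
    - {"hand":1,"linear":[-0.278,0.301,-0.193],"rot":[0,0,0.826]}
    - {"hand":1,"linear":[-0.278,0.301,-0.193],"rot":[0,0,0.826]}
    - {"hand":1,"linear":[-0.278,0.301,-0.193],"rot":[0,0,0.826]}

```text
t: 24.78
position: [0.6674, -0.0175, 0.1488]
tcp_rot: [-0.001, 0.66, 0.752, -0.001]
wrist_force: [0.2, 0.4, 0.5]
gripper_width: 0.383
grasp_force: 30.8
```

Call:
drive_tool:
  plan:
    - {"hand":1,"linear":[0,0,0.06],"rot":[0,0,0]}
    - {"hand":1,"linear":[0,0,0.11],"rot":[0,0,0]}
    - {"hand":1,"linear":[0,0,0.14],"rot":[0,0,0]}
    - {"hand":1,"linear":[0,0,0.14],"rot":[0,0,0]}
    - {"hand":1,"linear":[0,0,0.14],"rot":[0,0,0]}
    - {"hand":1,"linear":[0,0,0.14],"rot":[0,0,0]}

```text
t: 25.52
position: [0.6681, -0.0171, 0.0451]
tcp_rot: [0.0, 0.66, 0.751, -0.001]
wrist_force: [0.3, 0.8, 0.2]
gripper_width: 0.378
grasp_force: 30.8
```

```bash
python3 mv.py .6677 -.017 .0165 97.3; python3 - <<'E'
from h import *
p2,_=robot.capture("side")
b=cv2.resize(p2[130:260,250:420],(680,520))
cv2.imwrite("pics/s6.png",b[:,:,::-1])
E
```

```text
[0.0003, -0.0005, 0.0381] [-0.0006, 0.0006, 0.0004] dist 0.029
t 25.52 w 0.378 q7 -0.15 f [0.3 0.8 0.2]
```

View pics/s6.png

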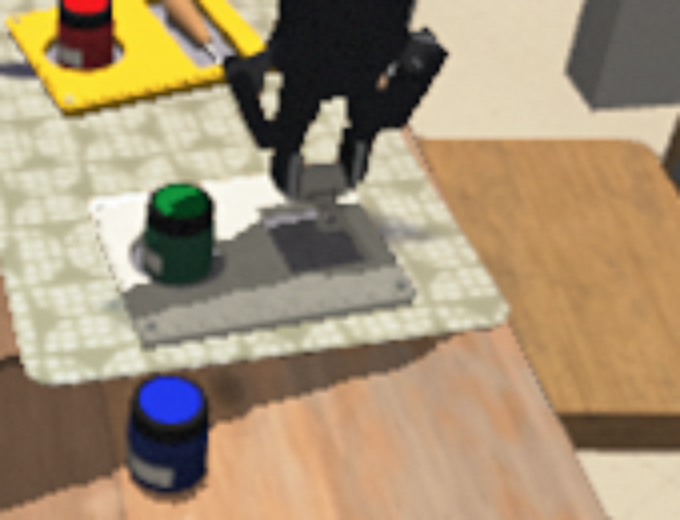

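The clip is held level at (325,185), above the rectangular recess at (310,240), with its wings toward the camera as planned. I'll lower it and release.

Call:
drive_tool:
  plan:
    - {"hand":1,"linear":[0,0,0.02],"rot":[0,0,0]}
    - {"hand":1,"linear":[0,0,0.038],"rot":[0,0,0]}
    - {"hand":1,"linear":[0,0,0.038],"rot":[0,0,0]}
    - {"hand":1,"linear":[0,0,0.038],"rot":[0,0,0]}

```text
t: 26.08
position: [0.6671, -0.017, 0.0149]
tcp_rot: [-0.001, 0.66, 0.751, -0.001]
wrist_force: [-0.6, -1.1, -0.4]
gripper_width: 0.382
grasp_force: 32.8
```

Call:
drive_tool:
  plan:
    - {"hand":0.1,"linear":[0,0,0],"rot":[0,0,0]}
    - {"hand":0,"linear":[0,0,0],"rot":[0,0,0]}
    - {"hand":-0.2,"linear":[0,0,0],"rot":[0,0,0]}
    - {"hand":-0.2,"linear":[0,0,0],"rot":[0,0,0]}
    - {"hand":-0.3,"linear":[0,0,-0.02],"rot":[0,0,0]}
    - {"hand":-0.3,"linear":[0,0,-0.1],"rot":[0,0,0]}
    - {"hand":-0.3,"linear":[0,0,-0.18],"rot":[0,0,0]}
    - {"hand":-0.3,"linear":[-0.08,0,-0.18],"rot":[0,0,0]}
    - {"hand":-0.3,"linear":[-0.16,0,-0.18],"rot":[0,0,0]}
    - {"hand":-0.3,"linear":[-0.24,0,-0.18],"rot":[0,0,0]}
    - {"hand":-0.3,"linear":[-0.26,0,-0.18],"rot":[0,0,0]}
    - {"hand":-0.3,"linear":[-0.26,0,-0.18],"rot":[0,0,0]}

```text
t: 27.58
position: [0.6928, -0.211, 0.1511]
tcp_rot: [-0.0, 0.661, 0.75, -0.001]
wrist_force: [0.0, 0.6, -0.1]
gripper_width: 0.645
grasp_force: 0.0
```

```bash
python3 - <<'E'
from h import *
p,d=robot.capture("top");p2,_=robot.capture("side")
a=cv2.resize(plane("top",p,.02,.52,.73,-.12,.3,.0005),(780,390));b=cv2.resize(p2[110:220,240:360],(225,206));c=cv2.resize(p2[150:240,260:365],(240,206))
o=np.zeros((600,780,3),np.uint8);o[:390]=a;b=cv2.resize(p2[110:225,235:455],(400,209));o[391:600,:400]=b;o[391:597,420:660]=c
cv2.imwrite("pics/s7.png",o[:,:,::-1])
E
```

```text
(no output)
```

View pics/s7.png

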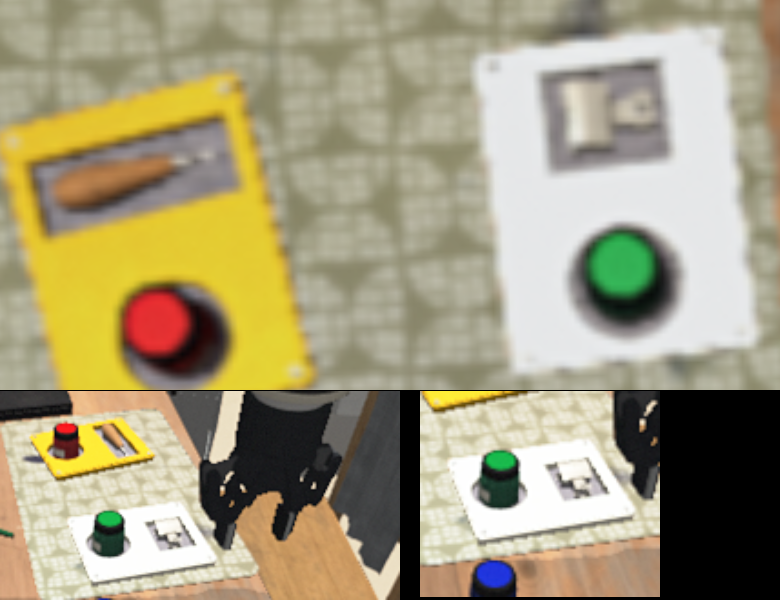

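All four parts sit inside their recesses, clear of the walls:
- Cutter at (130,180)
- Clip at (605,112)
- Red pot at (158,323)
- Green pot at (622,265)

The blue pot has not moved and the gripper is clear of everything, so I'm handing in.

```bash
python3 -c "
from cell import robot
print(robot.finish_job())"
```

```text
the job is handed in; nothing more can be done
None
```

Both kits are made up and handed in at about 28 s: red pot and cutter on the yellow board, green pot and the smaller clip on the white board, blue pot left where it stood; final pictures show all four in their recesses, though I did not measure their seating heights.

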